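# Index the rotary table to the next hole

## Robot

A 6-joint arm with a two-finger parallel gripper is mounted at the origin on a cart in front of the work surface, level with it; the furniture and walls round the work are solid. World frame = base frame: x ahead of the robot, y to its left, z up, the work surface at z = 0. Lengths are in mm, angles in rad, forces in N, time in s.
With the tool pointing down it reaches from about 375 to 750 mm from the base axis. Payload 9 kg.
Tool frame: the origin (TCP) lies at the very end of the fingers, on their centre line; the grasp point (between the pads) lies 19 mm behind it; z points along the fingers, y is the line along which they close (so a half turn about z gives the same grasp; the last joint's range is limited). The gripper opens to 85 mm and grips with 20 to 120 N. Pads are 22 mm wide; open, the fingers measure 114 mm over their backs; the gripper's body (76 mm by 85 mm) begins 54 mm behind the grasp point. The pads swing forward as they close: fully open they stand 13 mm farther back than shut.
Start: joints at [-1.387, 0.104, 0.097, 1.564, 0, 1.353], TCP at [234.658, -552.243, 231.331] pointing down, gripper open.
Joint ranges: [-2.99, 2.99], [-0.84, 1.86], [-1.1, 1.16], [-1.84, 2.11], [-1.51, 1.56], [-3.14, 3.14]. Speed limits (rad/s): [2.22, 2.22, 2.57, 3.14, 3.14, 3.14].

## Interface

Orientations are given as [roll, pitch, yaw] about the fixed x, y, z axes, in that order (R = Rz(yaw) Ry(pitch) Rx(roll)).
In Python, from cell import * gives the robot as it stands. Calls block until the motion is done:
- reach(position, orientation): joint-space move of the TCP to a pose.
- move_straight(position, attitude=None, vel=150): straight line of the TCP; attitude=None keeps the orientation; vel is the mean speed in mm/s.
- movej(angles): joint-space move.
- gripper_open() and gripper_close(grasp_force=None): open the fingers fully, or close them until they stop; grasp_force is the grip in N (None keeps the last).
- sleep(seconds).
- solve_ik(position, orientation): joint angles nearest the present ones, or None.
- get_obs(): the state.
- grab_frame(name): name is "scene" or "side" or "wrist"; returns the picture (420x560x3 uint8, red, green, blue); there is no depth.
- camera_params(name): a dict with "fx", "fy", "cx", "cy" (pixels), "dist_coeffs" ([k1, k2, p1, p2, k3] as OpenCV has them; the pictures are not rectified), "view" (4x4, takes a point from world to camera coordinates). Camera axes: x right, y down, z forward; pixel columns grow to the right and rows downward; lengths in mm; the calibration is good to about 2 mm. A picture is of the moment at which its call begins: read the wrist's pose just before it. camera_params takes no time and is no camera call; for the wrist camera it gives the pose at the moment of the call.
A pose or a line that the arm cannot do raises IKError and nothing moves.
- finish_job(): hands the job in; it is judged then, once.
The state is a dict: "clock": time; "qpos": joint angles; "qd": joint speeds; "effort": joint torques, N m; "ee_pos": TCP position; "ee_rot": TCP orientation; "wrist_force": force on the tool from outside, world axes, zero at the start; "ft_torque": the same for the moment, N m; "width": opening from 0.0 (shut) to 1.0 (fully open); "finger_force": force on a finger pad.
Only numpy, scipy, OpenCV 4.12 (cv2) and the standard library are available. Lean on these libraries where they do the work, as an engineer would, in place of code of your own. Each camera call takes 0.05 s, during which the arm holds its last target. There are 200 camera calls.

## Task

The mould on the small rotary table is ready for its next cut: press the yellow spring plunger in until its pin is out of the hole, turn the table by one hole toward the side of the red marker, and let the plunger spring fully back out so that its pin sits in the hole at the red marker. Do not turn it toward the blue marker or run past the next hole. Work with the fingertips only, leave the mould sitting in its jaws, do not disturb the jar, tape and matchbox nearby, and end clear of everything.

Things in the scene. Friction and masses are not known exactly. Their poses are not given: they have to be found in the camera images.
- index_base: fixed base of the rotary table, bolted down: blue round foot (150 mm diameter) carrying a fixed steel index plate, 216 mm diameter, its top 38 mm above the work surface, with 12 holes 30 degrees apart on a circle of 92 mm radius. Origin on the turning axis at the level of the work surface; z up
- table_axis (a point): point on the vertical turning axis at the top of the turning steel table (116 mm diameter, top 52 mm above the work surface), which carries three low jaws (up to 68 mm above the work surface) and a grey index arm that reaches out over the plate
- pointer (a point): point on the centre line of the index arm's top, 75 mm from the axis, turning with the table; when the table is at a marker's hole this point is vertically above that marker
- plunger_top (a point): centre of the top of the yellow round plunger cap (28 mm diameter, 12 mm thick), 125 mm from the axis at the end of the index arm, 84 mm above the work surface when out. The arm's head under it is 84 mm wide across the arm, its top 54 mm above the work surface. Moves with plunger and table
- peg_a (a point): centre of the black ball top (15 mm) of the push peg on the right side of the cap (looking outward from the axis along the arm), 34 mm square to the arm from the cap's centre; the peg is an upright 12 mm steel post fixed on the arm's head, its top 108 mm above the work surface. A fingertip standing on the cap can push sideways against it to turn the table
- peg_b (a point): centre of the black ball top (15 mm) of the push peg on the left side of the cap (looking outward from the axis along the arm), 34 mm square to the arm from the cap's centre; the peg is an upright 12 mm steel post fixed on the arm's head, its top 108 mm above the work surface. A fingertip standing on the cap can push sideways against it to turn the table
- table (a joint): angle of the table, rad, 0 at the start; grows anticlockwise seen from above. Holes are at every 0.524 rad. Pin in a hole: the table is locked, with about 0.03 rad of play. Pin out: it turns with about 0.12 N m of friction and stays where it is left
- plunger (a joint): how far the plunger is pressed down, m: 0 fully out (pin in a hole), 0.013 fully in. A spring pushes it out, about 2 N at 0 and 6 N fully in. The pin is clear of the hole beyond 0.010. Let go between two holes it rides at about 0.010 against the underside of the plate, so that the table can still be turned, and it springs to 0 by itself when it comes to a hole
- red_marker: flat red disc, 20 mm diameter, 3 mm thick, lying fixed on the index plate 75 mm from the axis, radially just inside the hole to turn to: 30 degrees from the starting hole, on one side or the other. Origin at the centre of its underside
- blue_marker: the same disc in blue, at the neighbouring hole on the other side (the wrong one). Origin at the centre of its underside
- mould_center (a point): centre of the loose ochre mould (round cup, 64 mm diameter, 56 mm high) standing on the turning table between the jaws, on the axis; its top is 108 mm above the work surface. It is the work piece, not to be lifted or pushed out
- frit_jar_center (a point): centre of the loose glass jar of blue grains with a yellow lid, 64 mm diameter, 92 mm high: bystander
- tape_roll_center (a point): centre of the loose roll of blue tape, 67 mm diameter, 19 mm high: bystander
- matchbox_center (a point): centre of the loose matchbox, 36 x 53 x 15 mm: bystander
Mind the look-alikes: they are no part of the job. What is shaped like the part that bears mould_center but purple or turquoise is not meant.

How it is judged (in metres and radians):
On the way, in this order (a step that is already met when the one before it is completed fails the run):
1. the plunger is pressed in until its pin is clear of the hole (value of joint plunger above 0.0095 m), for 0.1 s.
2. the table has been turned to the red marker and the pin has sprung into its hole (horizontal distance between pointer and red_marker below 0.005 m and value of joint plunger below 0.003 m), for 0.1 s.
At the end, for the whole second after the job is handed in: the index arm's pointer is within 5 mm (in plan) of the red marker, the plunger is within 3 mm of fully out (pin in the hole), the table is at rest, and the mould stands between its jaws within 8 mm of the axis (all of step 2 and horizontal distance between mould_center and table_axis below 0.008 m and height (world z) of mould_center between 0.072 and 0.088 m and velocity of joint table between -0.05 and 0.05 rad/s); the robot touches nothing.
It fails at once if the table was turned to the blue marker (horizontal distance between pointer and blue_marker below 0.01 m).
It fails at once if the table ran past the next hole (value of joint table above 0.68 rad or value of joint table below -0.68 rad).
It fails at once if the mould was lifted or tipped (height (world z) of mould_center above 0.09 m or angle between mould_center's own z axis and vertical above 0.2 rad).
It fails at once if the jar, tape roll or matchbox was disturbed (distance of any of frit_jar_center, tape_roll_center, matchbox_center from where it was at the start of the episode above 0.015 m).
It also fails if it takes over 40 s, if anything falls off the work surface, if the arm or the gripper's body presses on something with over 40 N, if the wrist force passes 120 N, or if a joint passes its speed limit or range.

## Working session

There is one attempt and no reset: what is moved stays moved. The work goes in short steps, each a Python script; the robot and the scene stay as the last script left them, time stands still between calls to the robot, and variables do not carry over. Pictures are saved under pics/ and viewed, at most 10 in all, crops included, and the job is handed in when it is done.

```bash
mkdir -p pics; ls; python3 - <<'E'
from cell import *
import cv2, numpy as np
for n in ["scene","side"]:
    f=grab_frame(n); np.save(f"pics/{n}.npy",f); cv2.imwrite(f"pics/{n}.png",cv2.cvtColor(f,cv2.COLOR_RGB2BGR))
    print(n,camera_params(n))
o=get_obs(); print(o)
E
```

```text
pics
scene {'fx': 417.96357881462694, 'fy': 417.96357881462694, 'cx': 284.0978349091913, 'cy': 210.0633839726227, 'dist_coeffs': array([-0.08071882,  0.        ,  0.        ,  0.        ,  0.        ]), 'view': array([[ 7.43192598e-01, -6.68894495e-01, -1.56498190e-02,
        -2.52354424e+02],
       [-3.86973543e-01, -4.10640671e-01, -8.25606272e-01,
         3.11054681e+02],
       [ 5.45817038e-01,  6.19640536e-01, -5.64029580e-01,
         6.03384290e+02],
       [ 0.00000000e+00,  0.00000000e+00,  0.00000000e+00,
         1.00000000e+00]])}
side {'fx': 395.6240101876273, 'fy': 395.6240101876273, 'cx': 275.3889705722701, 'cy': 211.27355332847475, 'dist_coeffs': array([-0.02349935,  0.        ,  0.        ,  0.        ,  0.        ]), 'view': array([[-2.59333967e-01, -9.65684637e-01,  1.41094329e-02,
         2.91489058e+02],
       [-8.14715548e-01,  2.10899318e-01, -5.40148177e-01,
         4.05510044e+02],
       [ 5.18637126e-01, -1.51573944e-01, -8.41451645e-01,
         9.90822813e+02],
       [ 0.00000000e+00,  0.00000000e+00,  0.00000000e+00,
         1.00000000e+00]])}
{'clock': 0.1, 'qpos': array([-1.38669643e+00,  1.04640301e-01,  9.65701236e-02,  1.56390076e+00,
        1.94686855e-05,  1.35308756e+00]), 'qd': array([ 7.61140940e-05, -1.20897055e-03,  2.23379974e-03,  4.27096512e-04,
        6.59644756e-06,  7.85931370e-05]), 'effort': array([ 7.28902043e-03, -5.58199060e+01,  5.04725397e+01,  1.26277981e-02,
       -2.17600100e-04,  5.02074883e-06]), 'ee_pos': array([ 234.60557668, -551.9186437 ,  230.6123719 ]), 'ee_rot': array([-3.14044998e+00, -2.72716743e-04,  4.01808494e-01]), 'wrist_force': array([-0.6135913 , -0.96872272, -0.70843753]), 'ft_torque': array([ 0.02201327,  0.02721366, -0.00316664]), 'finger_force': 0.0, 'width': 1.0004129462752551}
```

View pics/scene.png

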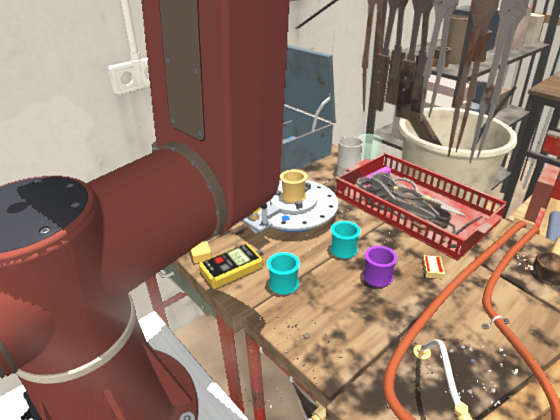

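View pics/side.png

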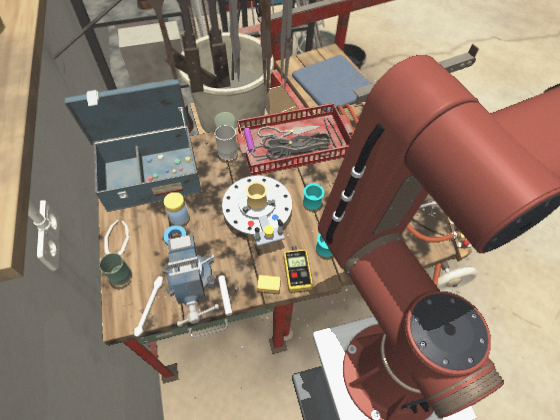

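The scene view shows the rotary table near (293,205), partly hidden by the arm. In the side view the plate is at (257,205) with the ochre mould at (257,195). The turquoise cups at (313,195) and (325,245), and the purple cup in the scene view at (380,265), are look-alikes. The index arm points to about (268,233). I'll enlarge that area and measure it.

```bash
cat > h.py <<'E'
import numpy as np, cv2
def ray(P,uv):
    K=np.array([[P['fx'],0,P['cx']],[0,P['fy'],P['cy']],[0,0,1]])
    x=cv2.undistortPoints(np.array([[uv]],float),K,np.array(P['dist_coeffs']))[0,0]
    V=np.array(P['view']);R=V[:3,:3]
    return -R.T@V[:3,3], R.T@np.array([x[0],x[1],1.])
def onz(P,uv,z):
    c,d=ray(P,uv); return c+d*(z-c[2])/d[2]
def proj(P,X):
    K=np.array([[P['fx'],0,P['cx']],[0,P['fy'],P['cy']],[0,0,1]]);V=np.array(P['view'])
    return cv2.projectPoints(np.array(X,float).reshape(-1,1,3),cv2.Rodrigues(V[:3,:3])[0],V[:3,3],K,np.array(P['dist_coeffs']))[0][:,0]
def blobs(f,lo,hi,roi,amin=4):
    hsv=cv2.cvtColor(f,cv2.COLOR_RGB2HSV);x0,y0,x1,y1=roi
    m=np.zeros(hsv.shape[:2],np.uint8);m[y0:y1,x0:x1]=cv2.inRange(hsv,np.array(lo),np.array(hi))[y0:y1,x0:x1]
    n,_,s,c=cv2.connectedComponentsWithStats(m)
    return [(c[i].round(1).tolist(),s[i].tolist()) for i in range(1,n) if s[i,4]>=amin]
E
python3 - <<'E'
from cell import *
from h import *
P=camera_params("side");f=np.load("pics/side.npy")
roi=(215,165,300,255)
for nm,lo,hi,z in [("yellow",(22,120,120),(34,255,255),84),("ochre",(14,80,60),(25,255,255),80),("red",(0,150,100),(8,255,255),41),("red2",(172,150,100),(180,255,255),41),("blue",(100,150,80),(125,255,255),41),("black",(0,0,0),(180,255,45),100)]:
    for c,s in blobs(f,lo,hi,roi): print(nm,c,s,onz(P,c,z).round(1))
g=f[170:260,205:305]
cv2.imwrite("pics/crop1.png",cv2.cvtColor(cv2.resize(g,None,fx=6,fy=6,interpolation=cv2.INTER_CUBIC),cv2.COLOR_RGB2BGR))
E
```

```text
yellow [268.4, 230.2] [264, 226, 10, 9, 65] [430.5 207.8  84. ]
yellow [290.5, 251.2] [284, 250, 16, 5, 30] [351.5 166.   84. ]
ochre [221.9, 170.8] [215, 165, 16, 16, 149] [675.2 293.9  80. ]
ochre [232.0, 169.7] [229, 165, 7, 10, 30] [671.7 262.6  80. ]
ochre [288.2, 217.7] [257, 168, 43, 87, 1370] [458.6 141.6  80. ]
ochre [234.2, 176.6] [232, 176, 6, 3, 8] [643.4 261.5  80. ]
ochre [233.2, 180.0] [232, 179, 3, 3, 6] [631.4 267.2  80. ]
ochre [256.0, 189.2] [248, 183, 18, 13, 186] [580.2 207.8  80. ]
ochre [222.3, 192.6] [220, 188, 7, 9, 22] [593.2 308.4  80. ]
ochre [256.5, 202.0] [247, 195, 20, 14, 180] [534.5 217.2  80. ]
ochre [230.3, 239.4] [215, 212, 42, 43, 875] [430.8 317.1  80. ]
ochre [234.7, 230.2] [233, 229, 5, 3, 6] [456.6 299.2  80. ]
ochre [268.5, 234.9] [265, 233, 8, 5, 22] [418.  210.8  80. ]
red [289.3, 166.2] [281, 165, 18, 4, 32] [670.9  75.2  41. ]
red [268.2, 170.3] [258, 168, 20, 6, 33] [671.5 146.3  41. ]
red [250.4, 222.8] [248, 221, 6, 5, 21] [492.5 247.   41. ]
blue [274.6, 216.6] [272, 215, 6, 5, 20] [495.4 171.9  41. ]
```

View pics/crop1.png

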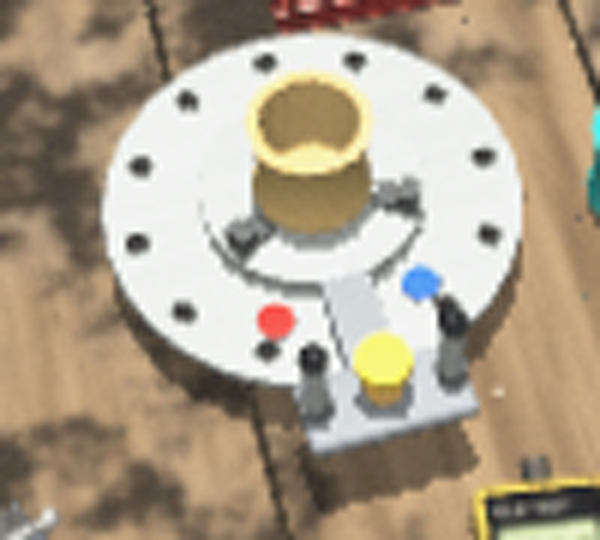

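Candidates in the side view are the ochre cup at (257,195), standing between jaws on the plate, and the turquoise cups at (313,195) and (325,245), plus purple in the scene view. The crop confirms the ochre one is the work piece. The yellow cap is at (268,230), with pegs at about (257,230) and (280,223). The red marker (250,223) is on the +y side and the blue one (275,217) on the −y side. They measure 75 mm apart, as they should (2·75·sin30°). Turning to red is therefore clockwise (negative), pushing on peg_a (+y). Next I'll move to hover above the cap and look with the wrist camera.

```bash
python3 - <<'E'
from cell import *
from h import *
P=camera_params("side")
print("plate c",onz(P,(257,205),38).round(), "mould rim",onz(P,(205+310/6,170+122/6),108).round(),
 "vise",onz(P,(205,265),60).round(),"tape",onz(P,(175,236),15).round(),"jar",onz(P,(174,203),92).round(),"ybox",onz(P,(268,284),20).round())
for y in (np.pi/2,-np.pi/2):
    for p in ([434,207,270],[434,207,72],[451,275,72]): print(y,p,np.round(solve_ik(p,[np.pi,0,y-(0 if p[0]==434 else .52)]),2))
E
```

```text
plate c [551. 213.  38.] mould rim [556. 211. 108.] vise [381. 399.  60.] tape [520. 472.  15.] jar [583. 452.  92.] ybox [300. 243.  20.]
1.5707963267948966 [434, 207, 270] [ 0.17 -0.25 -0.17  1.65  0.    1.74]
1.5707963267948966 [434, 207, 72] [ 0.17 -0.23 -0.52  1.29  0.    1.74]
1.5707963267948966 [451, 275, 72] [ 0.3  -0.08 -0.38  1.27  0.    2.39]
-1.5707963267948966 [434, 207, 270] [ 0.17 -0.25 -0.17  1.65  0.   -1.4 ]
-1.5707963267948966 [434, 207, 72] [ 0.17 -0.23 -0.52  1.29  0.   -1.4 ]
-1.5707963267948966 [451, 275, 72] [ 0.3  -0.08 -0.38  1.27  0.   -0.75]
```

```bash
python3 - <<'E'
from cell import *
from h import *
gripper_close()
reach([434,207,270],[np.pi,0,np.pi/2])
sleep(0.3)
P=camera_params("wrist");f=grab_frame("wrist");o=get_obs()
np.savez("pics/w.npz",f=f,**P); cv2.imwrite("pics/w.png",cv2.cvtColor(f,cv2.COLOR_RGB2BGR))
V=P['view'];print(o['clock'],o['ee_pos'],o['ee_rot'],o['wrist_force'],o['width'],"cam",-V[:3,:3].T@V[:3,3])
print(proj(P,[[431,207,84],[431,241,100],[431,173,100],[492,247,41],[495,172,41],[556,212,38]]).round())
E
```

```text
3.9833 [434.10177745 206.83777266 269.9685769 ] [-3.14158164e+00  2.46158162e-05  1.57039933e+00] [ 0.08669184  0.49640965 -1.16370131] 0.0022836580345514334 cam [434.46849093 279.4863197  412.77336577]
[[273. 189.]
 [272. 160.]
 [273. 223.]
 [324. 148.]
 [323. 208.]
 [373. 177.]]
```

View pics/w.png

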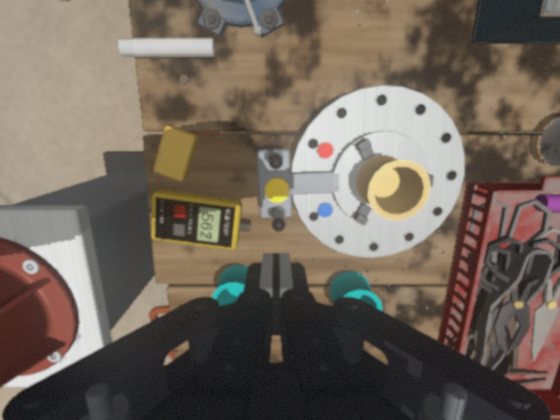

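The wrist view shows the cap at (277,191), pegs at about (276,160) and (278,224), the red marker at (325,150) on the +y side, blue at (325,209) and the plate centre near (378,171). I'll take centroids and fit them.

```bash
python3 - <<'E'
from h import *
P=dict(np.load("pics/w.npz"));f=P['f']
roi=(250,140,345,240);R={}
for nm,lo,hi,z in [("cap",(25,140,120),(34,255,255),83),("red",(0,150,100),(8,255,255),41),("blue",(105,150,80),(125,255,255),41),("peg",(0,0,0),(180,255,50),101)]:
    for c,s in blobs(f,lo,hi,roi,20): R[nm]=onz(P,c,z);print(nm,c,s,R[nm].round(1))
m=(R['red']+R['blue'])/2;d=R['blue']-R['red'];print("dist",np.linalg.norm(d[:2]))
n=np.array([-d[1],d[0]])/np.linalg.norm(d[:2]);ax=m[:2]+n*75*np.cos(np.pi/6)
print("axis",ax,"n",n,"cap pred",ax-125*n,"cap r",np.linalg.norm(R['cap'][:2]-ax))
E
```

```text
cap [277.4, 197.4] [269, 194, 18, 8, 90] [436.3 196.9  83. ]Traceback (most recent call last):
  File "<stdin>", line 6, in <module>
KeyError: 'red'
```

```bash
python3 - <<'E'
from h import *
P=dict(np.load("pics/w.npz"));f=P['f']
hsv=cv2.cvtColor(f,cv2.COLOR_RGB2HSV)
print([hsv[v,u].tolist() for u,v in [(277,187),(277,195),(325,150),(325,209),(276,160),(278,224)]])
roi=(250,140,345,240);R={}
for nm,lo,hi,z in [("cap",(22,120,90),(36,255,255),84),("red",(0,150,80),(10,255,255),41),("red",(170,150,80),(180,255,255),41),("blue",(105,150,60),(125,255,255),41),("peg",(0,0,0),(180,255,50),101)]:
    for c,s in blobs(f,lo,hi,roi,20):
        if nm=='blue' and c[0]<310: continue
        R[nm]=onz(P,c,z);print(nm,c,s,R[nm].round(1))
m=(R['red']+R['blue'])/2;d=R['blue']-R['red'];print("dist",np.linalg.norm(d[:2]))
n=np.array([-d[1],d[0]])/np.linalg.norm(d[:2]);ax=m[:2]+n*75*np.cos(np.pi/6)
print("axis",ax,"n",n,"cap pred",ax-125*n,"cap r",np.linalg.norm(R['cap'][:2]-ax))
E
```

```text
[[24, 165, 170], [25, 166, 180], [2, 143, 238], [109, 133, 220], [10, 9, 85], [23, 24, 86]]
cap [276.5, 189.5] [265, 178, 24, 24, 446] [435.3 206.2  84. ]Traceback (most recent call last):
  File "<stdin>", line 10, in <module>
KeyError: 'red'
```

```bash
python3 - <<'E'
from h import *
P=dict(np.load("pics/w.npz"));f=P['f']
roi=(250,140,345,240);R={}
for nm,lo,hi,z in [("cap",(22,120,90),(36,255,255),84),("red",(0,110,120),(8,255,255),41),("blue",(100,100,120),(125,255,255),41),("peg",(0,0,0),(180,100,92),101)]:
    for c,s in blobs(f,lo,hi,roi,40):
        R.setdefault(nm,onz(P,c,z));print(nm,c,s,onz(P,c,z).round(1))
m=(R['red']+R['blue'])/2;d=R['blue']-R['red'];print("dist",np.linalg.norm(d[:2]))
n=np.array([-d[1],d[0]])/np.linalg.norm(d[:2]);ax=m[:2]+n*75*np.cos(np.pi/6)
print("axis",ax,"n",n,"cap pred",ax-125*n,"cap r",np.linalg.norm(R['cap'][:2]-ax))
E
```

```text
cap [276.5, 189.5] [265, 178, 24, 24, 446] [435.3 206.2  84. ]
red [325.0, 149.9] [318, 143, 15, 15, 160] [493.8 245.3  41. ]
blue [324.6, 209.7] [318, 204, 14, 13, 140] [496.8 170.3  41. ]
peg [264.1, 154.8] [250, 140, 32, 34, 499] [422.7 245.9 101. ]
peg [277.9, 223.4] [272, 217, 13, 14, 129] [436.8 172.4 101. ]
dist 75.11909120871603
axis [560.20711532 210.38860083] n [0.9991949  0.04011928] cap pred [435.30775314 205.37369044] cap r 124.96491638834983
```

The fit is consistent: marker spacing is 75.1, and the cap is measured 125.0 from the axis and within 1 mm of its prediction. The fingertip will press the cap with its 22 mm width along the tangent, offset toward peg_a.

```bash
cat > m.py <<'E'
from cell import *
from h import *
AX=np.array([560.2,210.4]);PHI0=np.pi+.0401
def pose(th,s,z):   # th: clockwise turn, s: offset toward peg_a
    p=PHI0-th;u=np.array([np.cos(p),np.sin(p)]);t=np.array([np.sin(p),-np.cos(p)])
    return [*(AX+125*u+s*t),z],[np.pi,0,p-np.pi/2],t
def go(th,s,z,vel=60):
    P,R,t=pose(th,s,z);move_straight(P,R,vel);return t
E
python3 - <<'E'
from m import *
P,R,t=pose(0,9,118);reach(P,R);sleep(.3)
b=get_obs()['wrist_force'];np.save("pics/b.npy",b)
go(0,9,90,60)
for z in [86,84,82,80,78,76,75,74,73,72,71.5,71,70.5,70,69.5,69]:
    go(0,9,z,30);sleep(.08);o=get_obs();F=o['wrist_force']-b
    print(z,o['ee_pos'].round(1),F.round(1),round(o['clock'],1))
    if F[2]>12: break
E
```

```text
86 [435.  214.4  86.1] [0.2 0.9 0.5] 5.9
84 [435.  214.4  84. ] [0.8 0.7 0.6] 6.3
82 [435.1 214.4  82.2] [-0.3  0.6  2.4] 6.6
80 [435.  214.4  80.1] [-0.3  0.5  3.1] 6.9
78 [435.  214.4  78.1] [1.4 0.9 3.2] 7.3
76 [435.  214.4  76.1] [0.4 1.3 5.3] 7.6
75 [435.  214.4  75. ] [1.4 1.5 4.3] 7.9
74 [435.  214.4  74. ] [1.4 0.9 5.4] 8.3
73 [435.  214.4  73.1] [1.9 1.  5.8] 8.6
72 [435.  214.4  72.1] [1.  1.2 5. ] 8.9
71.5 [435.  214.4  71.6] [1.  0.7 5.8] 9.3
71 [435.  214.4  71.1] [1.1 0.8 5.6] 9.6
70.5 [435.  214.4  70.8] [0.  0.4 8.1] 9.9
70 [435.  214.4  70.8] [-2.   0.6 13. ] 10.3
```

The plunger bottomed at z ≈ 70.8, which matches 84−13. Now I turn it pressed, then release and keep pushing on the peg.

```bash
python3 - <<'E'
from m import *
b=np.load("pics/b.npy")
def rep(k,t):
    o=get_obs();F=o['wrist_force']-b;f=-F[:2]@t
    print(k,o['ee_pos'].round(1),"Ft",round(f,1),"Fz",round(F[2],1),round(o['clock'],1));return f
go(0,9,71.5,30)
for th in np.arange(.03,.25,.03):
    t=go(th,12,71.5,40);f=rep(round(th,3),t)
    if f>15: print("stuck");break
else:
    t=go(th,12,87,60);sleep(.1);rep("up",t)
E
```

```text
0.03 [435.2 221.4  71.6] Ft -0.7 Fz 5.7 10.8
0.06 [435.5 225.1  71.6] Ft -1.7 Fz 4.3 11.1
0.09 [436.  228.8  71.5] Ft -1.0 Fz 5.4 11.3
0.12 [436.6 232.5  71.5] Ft -0.6 Fz 5.7 11.6
0.15 [437.2 236.3  71.5] Ft -1.8 Fz 5.6 11.8
0.18 [438.  239.9  71.5] Ft -0.7 Fz 6.1 12.1
0.21 [439.  243.6  71.5] Ft -1.2 Fz 4.6 12.3
0.24 [440.  247.3  71.5] Ft -1.3 Fz 6.0 12.6
up [439.7 246.9  86.6] Ft -0.7 Fz 1.1 13.1
```

```bash
python3 - <<'E'
from m import *
b=np.load("pics/b.npy")
hit=0
for th in [.28,.32,.36,.40,.43,.46]+list(np.arange(.47,.585,.008)):
    t=go(th,12,87,30);o=get_obs();F=o['wrist_force']-b;f=-F[:2]@t
    print(round(th,3),o['ee_pos'].round(1),"Ft",round(f,1),"Fz",round(F[2],1),round(o['clock'],1))
    if f>6: break
f=grab_frame("wrist");P=camera_params("wrist")
np.savez("pics/w2.npz",f=f,**P); cv2.imwrite("pics/w2.png",cv2.cvtColor(f,cv2.COLOR_RGB2BGR))
E
```

```text
0.28 [441.4 251.7  86.7] Ft -0.3 Fz 0.8 13.4
0.32 [443.3 256.4  86.9] Ft -0.3 Fz 0.6 13.7
0.36 [445.3 261.1  87. ] Ft -0.2 Fz 0.2 14.0
0.4 [447.4 265.7  87. ] Ft -0.7 Fz 1.1 14.3
0.43 [449.2 269.1  87. ] Ft -0.6 Fz 0.3 14.6
0.46 [451.  272.4  87. ] Ft -0.6 Fz 0.8 14.9
0.47 [451.6 273.4  87. ] Ft 0.3 Fz 0.7 15.2
0.478 [452.1 274.3  87. ] Ft -0.4 Fz 0.0 15.4
0.486 [452.7 275.3  87. ] Ft -0.2 Fz 2.0 15.7
0.494 [453.2 276.1  87. ] Ft -1.2 Fz 1.3 15.9
0.502 [453.7 276.9  87. ] Ft 0.6 Fz 0.3 16.1
0.51 [454.3 277.8  87. ] Ft -0.9 Fz 1.1 16.4
0.518 [454.8 278.6  87. ] Ft -0.3 Fz 0.2 16.6
0.526 [455.3 279.4  87. ] Ft -1.1 Fz -0.1 16.9
0.534 [455.8 280.3  87. ] Ft -0.1 Fz 0.4 17.1
0.542 [456.3 281.1  86.9] Ft 0.9 Fz -0.2 17.4
0.55 [457.  281.9  87. ] Ft 0.4 Fz 0.6 17.6
0.558 [457.6 282.8  87. ] Ft 0.0 Fz 0.6 17.9
0.566 [458.2 283.6  87. ] Ft 1.1 Fz 0.4 18.1
0.574 [458.8 284.4  87. ] Ft 0.3 Fz 0.2 18.4
0.582 [459.3 285.2  87. ] Ft -0.6 Fz 0.8 18.6
```

View pics/w2.png

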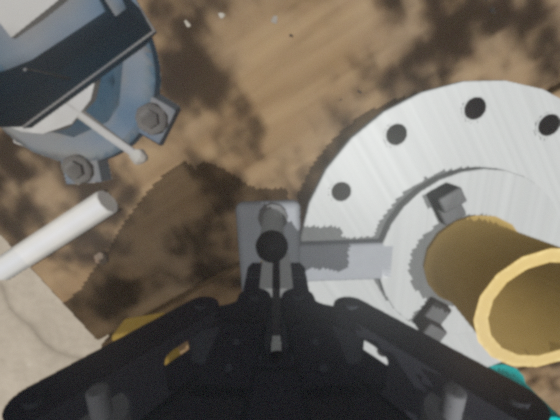

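The peg_a ball is at (272,245), just ahead of the fingertips, and the arm now covers the red marker. I'll read the table angle from the ball and the arm's direction.

```bash
python3 - <<'E'
from h import *
P=dict(np.load("pics/w2.npz"))
AX=np.array([560.2,210.4]);PHI0=np.pi+.0401
x=onz(P,(272,245),104)[:2]-AX
r=np.linalg.norm(x);a=np.arctan2(x[1],x[0])%(2*np.pi)
off=np.arctan2(34,125);print("r",r,"exp",np.hypot(34,125),"turn",PHI0-a-off)
V=P['view'];V
for nm,uv0,uv1 in [("arm edges",(301,241),(390,241)),("arm low",(301,283),(360,281))]:
    p,q=onz(P,uv0,54)[:2],onz(P,uv1,54)[:2];d=p-q;print(nm,p.round(1),q.round(1),PHI0-np.arctan2(d[1],d[0])%(2*np.pi))
E
```

```text
r 129.70056968194544 exp 129.5414991421668 turn 0.5629119321524307
arm edges [474.2 277.5] [521.7 248.9] 0.5819626456822515
arm low [459.6 251.9] [493.2 233.4] 0.5440213728809535
```

The angle reads 0.56 ± 0.02, which is ambiguous. I'll rise straight up and look at the cap height and angle before pushing any more.

```bash
python3 - <<'E'
from m import *
go(.582,11,87,30);go(.55,9,120,80);go(.524,0,270,250);sleep(.2)
f=grab_frame("wrist");P=camera_params("wrist");print(get_obs()['clock'])
np.savez("pics/w3.npz",f=f,**P)
s=grab_frame("side");np.save("pics/s3.npy",s);PS=camera_params("side")
for nm,lo,hi,z in [("cap",(22,120,90),(36,255,255),84),("blue",(100,100,120),(125,255,255),41),("peg",(0,0,0),(180,100,92),101)]:
    for c,st in blobs(f,lo,hi,(245,135,345,240),40):
        X=onz(P,c,z);d=X[:2]-AX;print(nm,c,st,X.round(1),"r",np.linalg.norm(d).round(1),"turn",(PHI0-np.arctan2(d[1],d[0])%(2*np.pi)).round(3))
        if nm=="cap":X=onz(P,c,74);d=X[:2]-AX;print("  if z74: r",np.linalg.norm(d).round(1),"turn",(PHI0-np.arctan2(d[1],d[0])%(2*np.pi)).round(3))
g=np.hstack([cv2.resize(f[120:260,240:400],None,fx=2.5,fy=2.5,interpolation=cv2.INTER_CUBIC),cv2.resize(s[180:267,215:305],(362,350),interpolation=cv2.INTER_CUBIC)])
cv2.imwrite("pics/c3.png",cv2.cvtColor(g,cv2.COLOR_RGB2BGR))
E
```

```text
20.5167
cap [275.6, 185.8] [264, 174, 25, 25, 470] [451.2 271.6  84. ] r 125.0 turn 0.552
  if z74: r 125.0 turn 0.535
blue [341.1, 230.7] [337, 225, 8, 12, 79] [494.6 171.5  41. ] r 76.2 turn -0.495
peg [249.3, 144.0] [245, 136, 12, 20, 147] [449.4 324.7 101. ] r 159.2 turn 0.841
peg [275.8, 155.8] [270, 150, 13, 13, 130] [467.5 302.1 101. ] r 130.4 turn 0.82
peg [250.0, 190.1] [245, 163, 13, 47, 423] [427.1 283.2 101. ] r 151.7 turn 0.541
peg [275.1, 219.9] [270, 214, 12, 13, 120] [435.1 242.  101. ] r 129.0 turn 0.287
```

View pics/c3.png

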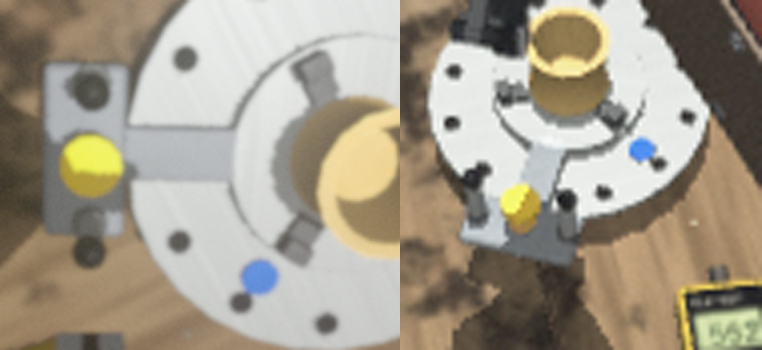

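The cap and both pegs agree on one angle only if the cap is out (z = 84), but the blue blob was cut by my ROI. I'll redo that one and triangulate the cap height across the wrist and side views.

```bash
python3 - <<'E'
from m import *
P=dict(np.load("pics/w3.npz"));f=P['f'];S=np.load("pics/s3.npy");PS=camera_params("side")
P0=dict(np.load("pics/w.npz"));S0=np.load("pics/side.npy")
for a,b in [((P0,P0['f']),S0),((P,f),S)]:
    Y=((22,120,90),(36,255,255))
    cw=max(blobs(a[1],*Y,(245,150,310,215)),key=lambda q:q[1][4]);cs=[q for q in blobs(b,*Y,(245,215,276,245)) ];cs=max(cs,key=lambda q:q[1][4])
    o1,d1=ray(a[0],cw[0]);o2,d2=ray(PS,cs[0])
    k=np.linalg.lstsq(np.c_[d1,-d2],o2-o1,rcond=None)[0]
    print("cap",cw,cs,(o1+d1*k[0]).round(1),(o2+d2*k[1]).round(1))
c,st=blobs(f,(100,100,120),(125,255,255),(320,200,370,250),60)[0];X=onz(P,c,41);print("blue",c,st,X.round(1))
d=X[:2]-AX;print(np.linalg.norm(d),PHI0-np.arctan2(d[1],d[0])%(2*np.pi))
for nm,uv in [("hole",(240+185/2.5,120+58/2.5)),("hole",(240+179/2.5,120+241/2.5)),("hole",(240+241/2.5,120+302/2.5))]:
    d=onz(P,uv,38)[:2]-AX;print(nm,np.linalg.norm(d),(PHI0-np.arctan2(d[1],d[0])%(2*np.pi))/(np.pi/6))
E
```

```text
cap ([276.5, 189.5], [265, 178, 24, 24, 446]) ([268.4, 230.2], [264, 226, 10, 9, 65]) [435.3 204.5  76.4] [435.  206.6  76. ]
cap ([275.6, 185.8], [264, 174, 25, 25, 470]) ([246.5, 230.5], [245, 226, 5, 10, 37]) [450.2 269.7  73.7] [450.7 266.7  74.2]
blue [343.4, 230.6] [337, 225, 14, 12, 132] [497.3 170.3  41. ]
74.57424148524693 -0.5278126079536509
hole 91.282000828346 2.0073125545712913
hole 91.24251797369806 -0.018002500337746356
hole 91.79917735027104 -1.030421929764285
```

```bash
python3 - <<'E'
from m import *
P=dict(np.load("pics/w3.npz"));f=P['f'];S=np.load("pics/s3.npy");PS=camera_params("side")
S0=np.load("pics/side.npy")
Y=((20,110,90),(36,255,255))
for s,th,roi in [(S0,0,(255,215,285,245)),(S,.552,(230,220,262,248))]:
    q=max(blobs(s,*Y,roi),key=lambda q:q[1][4]);print(q)
    for z in (84,74):
        print("  exp z",z,proj(PS,[pose(th,0,z)[0]]).round(1))
g=np.hstack([cv2.resize(x,(390,390),interpolation=cv2.INTER_CUBIC) for x in (S0[210:250,248:288],S[210:250,225:265])])
cv2.imwrite("pics/c4.png",cv2.cvtColor(g,cv2.COLOR_RGB2BGR))
E
```

```text
([268.4, 230.4], [264, 226, 10, 10, 74])
  exp z 84 [[268.8 228.6]]
  exp z 74 [[268.8 230.4]]
([244.6, 230.7], [240, 226, 10, 10, 77])
  exp z 84 [[244.6 229. ]]
  exp z 74 [[244.8 230.7]]
```

View pics/c4.png

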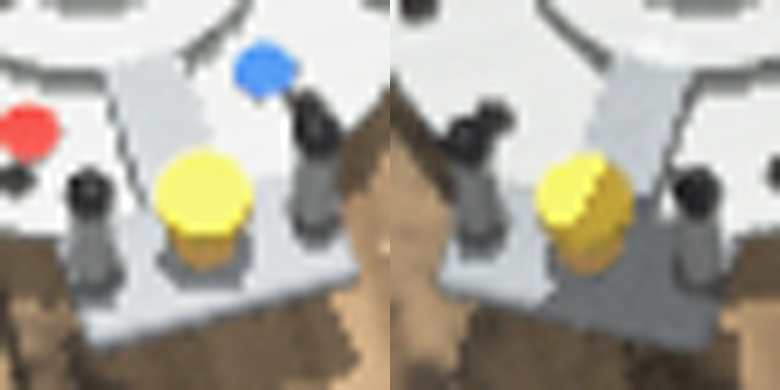

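The left half (before) and right half (now) show the cap at the same height, with the same stem visible. The centroid residual is 1.8 px then and 1.7 px now, where riding at 10 mm would shift it another 1.7 px. So the plunger is out and the pin is in the hole. The pegs read 0.55 rad, inside the 0.03 play, which puts the pointer about 2 mm from the red marker. The tool is clear at z = 270, so I'm handing in.

```bash
python3 -c "
from cell import *
print(finish_job())"
```

```text
the job is handed in; nothing more can be done
None
```

Job handed in: by the camera check, the table is turned one hole to the red marker (about 2 mm off, within the hole's play), the plunger is fully out with its pin in the hole, and the arm is clear; the hand-in returned no verdict.

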